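# Shut the tilt-out bin and show which jar goes with which cup

### The arm

A 6-joint arm with a two-finger parallel gripper is mounted at the origin on the work surface. World frame = base frame: x ahead of the robot, y to its left, z up, the work surface at z = 0. Lengths are in m, angles in degrees, forces in N, time in s.
With the tool pointing down it reaches from about 0.4 to 0.825 m from the base axis. Payload 7 kg.
Tool frame: the origin (TCP) lies on the mounting face of the last link; the fingertips stand 178 mm ahead of it and the grasp point (between the pads) lies 159 mm ahead of it (r.tips_ahead is the distance from the TCP to the fingertips, in m); x points along the fingers, z is the direction in which the jaws open and shut, and the axes are right-handed (so a half turn about x gives the same grasp; the last joint's range is limited). The gripper opens to 88 mm and grips with 3 to 60 N. Pads are 19 mm wide; open, the fingers measure 130 mm over their backs; the gripper's body (78 mm by 193 mm) begins 47 mm behind the grasp point.
Start: joints at [81.71, 20.546, 0.682, 0, -70.136, -16.507], TCP at [0.283, 0.613, 0.405] pointing down, gripper open.
Joint ranges: [-176.03, 176.03], [-82.01, 121.73], [-58.28, 71.71], [-173.87, 95.51], [-174.79, -0.11], [-173.66, 173.66]. Speed limits (degrees/s): [136.94, 136.94, 172.46, 180, 180, 180].

### API

Orientations are given as [roll, pitch, yaw] about the fixed x, y, z axes, in that order (R = Rz(yaw) Ry(pitch) Rx(roll)).
In Python, from plant import r gives the robot as it stands. The module is installed in compiled form; this text tells all that it offers.
- The arm moves only by the tool servo_tool, never from a script. Its argument "moves" is a list of rows, each a list of 3 entries, a list of its own where there are three numbers: the shift along the world's x, y, z in m, then the turn about the world's z in degrees, then the finger opening in m, from 0 to 0.0876. A call has 1 to 12 rows; each row is the pose to reach, as a shift and turn from the pose commanded when the call began; what a row does not reach only later rows make up. A row lasts 1/8 s, in which the tool goes at most 62.5 mm and 10.7 degrees, less where a joint would pass 70% of its speed; a pose out of reach is approached as far as the arm can. A call with a gripper value outside its range is refused whole. The fingers move at their own pace and stop on an object; "force" is the grip in N (left out, the last holds). Time passes only in rows, so rows that repeat a pose let the fingers close. It gives the time, the measured TCP pose, the force and the opening at its end, in the units of the state.
- r.sense(): the state, without advancing time (a new reading comes with each control period).
- r.read_camera(name): name is "scene" or "top" or "wrist"; returns the picture (420x560x3 uint8, red, green, blue); there is no depth.
- r.camera_params(name): a dict with "fov_y" (degrees; the focal length in pixels is half the picture's height over the tangent of half this angle, whatever the lens; pixels are square), "cx", "cy" (the principal point, pixels), "dist" ([k1, k2, p1, p2, k3] as OpenCV has them; the pictures are not rectified), "position" and "rotation" of the camera in the world. Camera axes: x right, y down, z forward; pixel columns grow to the right and rows downward; lengths in m; the calibration is good to about 2 mm. A picture is of the moment at which its call begins: read the wrist's pose just before it. camera_params takes no time and is no camera call; for the wrist camera it gives the pose at the moment of the call.
- r.close_job(): hands the job in, once; it reports no verdict.
Trained networks look in the newest picture that a camera, given by its name, has taken for a name from the list of things; names that differ only in an ending like _2 or _b are one class to them, and where a whole thing is asked for, a point or a joint stands for the part that bears it (a point fixed in the world has none). Each returns a list of dicts, best first, with "p" (0 to 1); they miss things now and then, are a little off and sometimes report something else, mostly with a low value. They report only what shows in the picture. A call takes as long as a camera call.
- r.masks_of(camera, name): "pixels" (420x560 bool, what is visible of it) and "extent" ([left, top, right, bottom] in pixels, round what is visible of it).
The state is a dict: "clock": time; "q": joint angles; "joint_velocities": joint speeds; "joint_torque": joint torques, N m; "tool_pos": TCP position; "eef_rot": TCP orientation; "force": force on the tool from outside, world axes, zero at the start; "ft_torque": the same for the moment, N m; "opening": finger opening in m.
Only numpy, scipy, OpenCV 4.12 (cv2) and the standard library are available. Lean on these libraries where they do the work, as an engineer would, in place of code of your own. Each camera call takes 0.05 s, during which the arm holds its last target. There are 200 camera calls.

### The job

The tilt-out bin is hanging open in front of the niche: push it fully shut with your fingertips so that a helper can step up to the shelf. Then show the helper what to fill from what: point at the shortest brown jar, holding your fingertips still a couple of centimetres above the middle of its cap for two seconds, and after that point in the same way, for two seconds, at the mouth of the yellow cup that stands on the bamboo tray. Apart from the bin touch none of the loose things, and do not bring the fingertips low over any other jar, the other cup or the tin.

Things in the scene. Friction and masses are not known exactly. Their poses are not given: they have to be found in the camera images.
- niche: Fixed cream niche, 920 mm wide (y), open above and to the robot. Its floor, a glass shelf 260 mm deep (x) and 880 wide, has its top 105 mm above the work surface; cream lip under its front edge, hollow below. End cheeks 190 mm high, back 135. Origin: on the work surface under the middle of the shelf; x points away from the robot into the niche, y left, z up; turned a few degrees at most
- bin (a joint): Opening angle of the tilt-out bin, rad: 0 = fully shut (front panel upright, hard stop), grows as its top tips out towards the robot, up to 0.7. Stiff hinge without spring: it stays where it is left, and about 4 N at the rim moves it
- bin_rim (a point): Middle of the top rim (10 mm round bar) of the grey bin's front panel, 150 mm wide, 80 high, 6 thick; behind it an open trough 70 mm deep. Shut, the panel is upright, 35 mm in front of the shelf's front edge and parallel to it, the rim 92 mm above the work surface. Axes: z up along the panel, y along the rim, x into the niche when shut
- bin_hinge (a point): Middle of the bin's hinge line at the foot of its front panel, 12 mm above the work surface, 80 mm below the rim along the panel; does not move as the bin tilts; the hinge line runs along the niche's y
- jar_short: The shortest of three closed jars of brown glass with a white screw cap, all upright: 65 mm tall in all, body 60 mm across, cap 54 mm across and 18 mm high with a flat top. Stands in one of four places side by side on the glass shelf. Origin: centre of its underside; z up
- jar_medium: The middle one of three closed jars of brown glass with a white screw cap, all upright: 95 mm tall in all, body 60 mm across, cap 54 mm across and 18 mm high with a flat top. Stands in one of four places side by side on the glass shelf. Origin: centre of its underside; z up
- jar_tall: The tallest of three closed jars of brown glass with a white screw cap, all upright: 125 mm tall in all, body 60 mm across, cap 54 mm across and 18 mm high with a flat top. Stands in one of four places side by side on the glass shelf. Origin: centre of its underside; z up
- tray: Bamboo tray, 140 mm (its x) by 120 mm (its y), 18 mm high, floor and walls 6 mm thick, lying on the glass shelf in one of the same four places; carries one cup. Origin: centre of its underside
- cup: yellow melamine cup without handle, 70 mm high, 74 mm across the rim, open, upright, empty; the one standing on the floor of the bamboo tray, 6 mm above the shelf. Origin: centre of its underside; z up, so the centre of the mouth lies 70 mm above it
- spare_cup: yellow melamine cup without handle, 70 mm high, 74 mm across the rim, open, upright, empty; the other one, same in looks, standing straight on the glass near one end of the shelf. Origin: centre of its underside; z up, so the centre of the mouth lies 70 mm above it
- tin: Bystander: round lidded aluminium tin, 80 mm across, 60 mm high plus an 8 mm knob on the lid, near the other end of the shelf. Origin: centre of its underside
- bowl: Bystander: white ceramic bowl, 64 mm across, 30 mm high, at the back of the shelf. Origin: centre of its underside
- coasters: Bystander: stack of round cork coasters, 60 mm across, 24 mm high, at the back of the shelf. Origin: centre of its underside
- spoon: Bystander: spoon about 160 mm long lying on the work surface, left of the robot's middle, in front of the niche. Origin: under the spoon, near its middle

How it is judged:
By the outcome, as a careful person would: the job done as asked, in the order asked, and still so for the second after the job is handed in, with the robot touching nothing.
It also fails if it takes over 58 s, if anything falls off the work surface, if the arm or the gripper's body presses on something with over 40 N, if the wrist force passes 120 N, or if a joint passes its speed limit or range.

## Working session

There is one attempt and no reset: what is moved stays moved. The work goes in short steps, Python scripts to look and compute and a tool call to move; the robot and the scene stay as the last step left them, time stands still between calls to the robot, and variables do not carry over. Pictures are saved under pics/ and viewed, about 8 in all and at most 12, crops included, and the job is handed in when it is done.

Besides the shell and the picture viewer there is one more tool, called after "Call:" as a command line: name --argument value ..., lists and objects as JSON in quotes. servo_tool: Moves the arm, as the interface text tells. Its arguments: {"type":"object","properties":{"moves":{"type":"array","items":{"type":"array"}},"force":{"type":"number"}},"required":["moves"]}

```bash
mkdir -p pics; cat > h.py <<'E'
from plant import r
import numpy as np, cv2
def cam(n):
    p=r.camera_params(n); f=210/np.tan(np.radians(p["fov_y"])/2)
    return np.array([[f,0,p["cx"]],[0,f,p["cy"]],[0,0,1]]),np.array(p["dist"],float),np.array(p["position"]),np.array(p["rotation"])
def ray(c,uv):
    K,d,P,R=c; u=cv2.undistortPoints(np.array(uv,float).reshape(-1,1,2),K,d).reshape(-1,2)
    return np.c_[u,np.ones(len(u))]@R.T
def onz(c,uv,z):
    v=ray(c,uv); return c[2]+v*((z-c[2][2])/v[:,2])[:,None]
def proj(c,X):
    K,d,P,R=c; rv=cv2.Rodrigues(R.T)[0]
    return cv2.projectPoints(np.array(X,float).reshape(-1,1,3),rv,-R.T@P,K,d)[0].reshape(-1,2)
E
python3 - <<'E'
from h import *
s=r.sense(); print(s)
for n in ("scene","top"):
    im=r.read_camera(n); cv2.imwrite(f"pics/{n}0.png",im[:,:,::-1]); p=r.camera_params(n); print(n,p)
    for t in ("jar_short","jar_medium","jar_tall","tray","cup","spare_cup","tin","bin","niche"):
        print(t,[(round(m["p"],2),m["extent"]) for m in r.masks_of(n,t)])
E
```

```text
{'clock': 0.0, 'q': array([ 8.17089360e+01,  2.05901456e+01,  6.33823317e-01, -1.88236955e-02,
       -7.01338655e+01, -1.65072744e+01]), 'joint_velocities': array([-0.00511428, -0.00822843,  0.02407831,  0.07520889,  0.00066046,
       -0.04233608]), 'joint_torque': array([ 1.38869789e-03, -5.82719314e+01,  2.93048644e+01,  6.99741885e+00,
        6.85591658e-03, -1.58814692e-04]), 'tool_pos': array([0.28303241, 0.61258587, 0.40374145]), 'eef_rot': array([   5.40784938,   89.90809203, -109.39689972]), 'force': array([-0.17436271,  0.413087  ,  0.09183096]), 'ft_torque': array([ 0.03775421, -0.03054159, -0.07252048]), 'opening': 0.08734019528528292}
scene {'fov_y': 43.60060193856338, 'cx': 283.0899535364715, 'cy': 211.12356826311125, 'dist': array([-0.06746328,  0.        ,  0.        ,  0.        ,  0.        ]), 'position': array([ 1.44725103, -0.80166852,  0.9201942 ]), 'rotation': array([-124.27581057,   -0.17097175,   46.82091864])}
jar_short [(0.75, [223.6, 227.4, 248.4, 264.0]), (0.68, [265.0, 247.8, 289.6, 266.0])]
jar_medium [(0.55, [299.5, 172.1, 319.8, 215.6])]
jar_tall [(
[... 382 characters left out ...]
{'fov_y': 50.70258163010177, 'cx': 281.44384971278873, 'cy': 214.919444175688, 'dist': array([-0.00413429,  0.        ,  0.        ,  0.        ,  0.        ]), 'position': array([ 0.32785008, -0.00396539,  1.35991797]), 'rotation': array([-169.33983467,    1.08740688,  -89.99129471])}
jar_short [(0.59, [348.4, 179.1, 369.1, 202.3])]
jar_medium [(0.22, [221.5, 237.9, 272.6, 268.1])]
jar_tall [(0.59, [294.8, 175.2, 318.1, 203.5])]
tray [(0.94, [186.4, 177.9, 232.6, 232.8])]
cup [(0.87, [193.6, 180.9, 221.2, 209.5])]
spare_cup [(0.68, [399.8, 182.1, 429.9, 210.4])]
tin [(0.96, [146.9, 190.5, 172.8, 221.3])]
bin [(0.76, [223.1, 236.7, 273.0, 266.9])]
niche [(0.65, [114.2, 129.2, 457.5, 247.7])]
```

```bash
sed -i 's/np.array(p\["rotation"\])$/Rot.from_euler("xyz",p["rotation"],degrees=True).as_matrix()/; s/^import numpy/from scipy.spatial.transform import Rotation as Rot\nimport numpy/' h.py
python3 - <<'E'
import cv2
a=cv2.imread("pics/top0.png")[110:290,100:480]; cv2.imwrite("pics/top0c.png",cv2.resize(a,None,fx=2.1,fy=2.1,interpolation=cv2.INTER_CUBIC))
a=cv2.imread("pics/scene0.png")[110:390,100:460]; cv2.imwrite("pics/scene0c.png",cv2.resize(a,None,fx=2.1,fy=2.1,interpolation=cv2.INTER_CUBIC))
E
```

```text
(no output)
```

View pics/top0c.png

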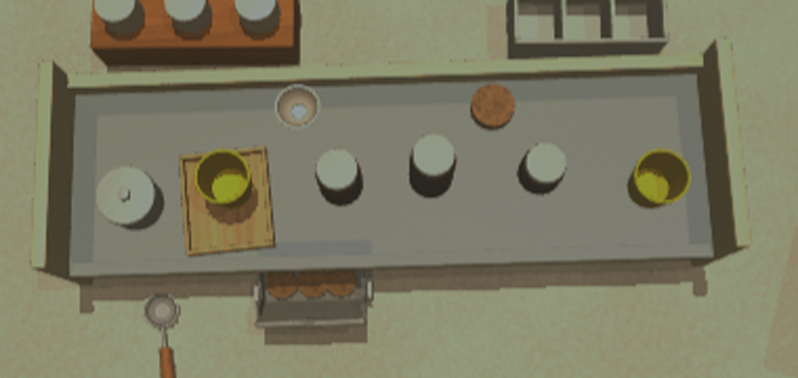

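View pics/scene0c.png

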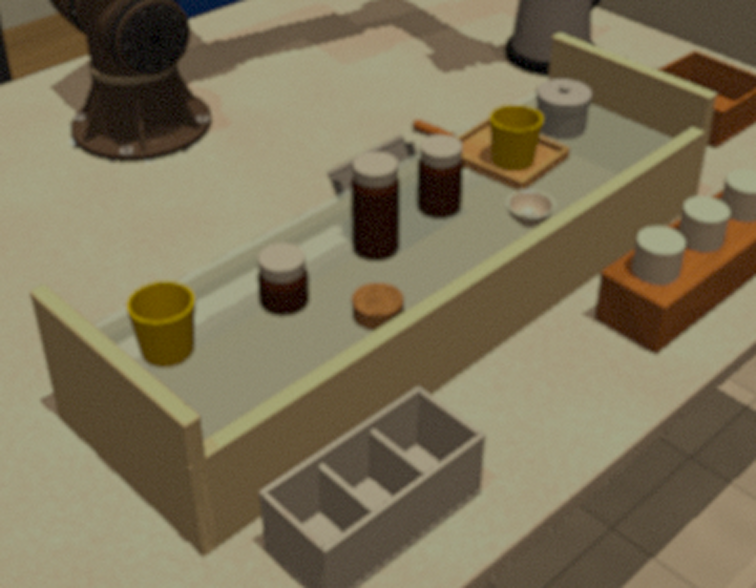

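```bash
python3 - <<'E'
from h import *
from scipy.optimize import least_squares
C={n:cam(n) for n in("top","scene")}
t=np.linspace(0,2*np.pi,72)
def model(x,y,parts):
    return np.concatenate([np.c_[x+d/2*np.cos(t),y+d/2*np.sin(t),0*t+z] for d,z in parts])
def ext(c,X):
    p=proj(c,X); return np.r_[p.min(0),p.max(0)]
cup=[(.074,.07),(.054,0)]
def jar(h): return [(.06,0),(.06,h-.018),(.054,h-.018),(.054,h)]
obs={"short":(jar(.065),.105,[348.4,179.1,369.1,202.3],[223.6,227.4,248.4,264.0]),
"tall":(jar(.125),.105,[294.8,175.2,318.1,203.5],[270,179.6,290.9,234.1]),
"medium":(jar(.095),.105,None,[299.5,172.1,319.8,215.6]),
"cup":(cup,.111,[193.6,180.9,221.2,209.5],[335.7,160.4,360.8,192.3]),
"spare":(cup,.105,[399.8,182.1,429.9,210.4],[158.9,242.4,191.2,284.8])}
for k,(pt,z,a,b) in obs.items():
    pt=[(d,h+z) for d,h in pt]
    for tag,use in (("top",(1,0)),("both",(1,1)),("scene",(0,1))):
        def f(v):
            o=[]
            X=model(*v,pt)
            if a and use[0]: o+=list(ext(C["top"],X)-a)
            if use[1]: o+=list((ext(C["scene"],X)-b)[:3])
            return o or [0,0]
        s=least_squares(f,[.6,0]); print(k,tag,s.x.round(4),np.round(s.fun,1))
cr=lambda pts:[(100+(u+.5)/2.1-.5,110+(v+.5)/2.1-.5) for u,v in pts]
print("front edge z.105",onz(C["top"],cr([(70,276),(712,257)]),.105).round(4))
print("back top z.135",onz(C["top"],cr([(68,86),(703,66)]),.135).round(4))
print("tray corners",onz(C["top"],cr([(180,155),(265,148),(274,246),(189,254)]),.123).round(4))
for z in (.07,.08,.09): print("rim",z,onz(C["top"],cr([(257,324),(366,321)]),z).round(4))
for z in (.19,.295): print("cheek front tops",z,onz(C["top"],cr([(36,268),(748,246)]),z).round(4))
E
```

```text
short top [ 0.6276 -0.1998] [-1.6 -0.9  1.5  1. ]
short both [ 0.6322 -0.1964] [-2.8 -2.6  0.2 -0.6 -2.1 -1.3 -1.3]
short scene [ 0.6393 -0.1966] [-0.4 -0.   0.4]
tall top [ 0.6234 -0.0494] [ 0.2 -1.3 -0.2  1.4]
tall both [ 0.626  -0.0438] [-1.7 -2.2 -2.3  0.5 -3.4  2.3 -0.4]
tall scene [ 0.6205 -0.0321] [-1.4 -0.1  1.4]
medium top [0.6 0. ] [0 0]
medium both [0.6088 0.0879] [-1.2 -0.1  1.2]
medium scene [0.6088 0.0879] [-1.2 -0.1  1.2]
cup top [0.6078 0.2218] [ 0.2  0.4 -0.2 -0.4]
cup both [0.6143 0.2273] [-1.7 -1.9 -2.1 -2.6 -3.3 -0.  -2.5]
cup scene [0.6198 0.2335] [-0.4 -0.   0.4]
spare top [ 0.6037 -0.349 ] [ 0.1  0.2 -0.1 -0.2]
spare both [ 0.6052 -0.3463] [-0.8 -0.3 -1.1 -0.7 -1.2  0.2 -0.5]
spare scene [ 0.6058 -0.3444] [-0.3 -0.   0.3]
front edge z.105 [[ 0.4889  0.4457  0.105 ]
 [ 0.5128 -0.4275  0.105 ]]
back top z.135 [[ 0.7503  0.4544  0.135 ]
 [ 0.7735 -0.4224  0.135 ]]
tray corners [[0.654  0.2972 0.123 ]
 [0.6633 0.18   0.123 ]
 [0.5267 0.1647 0.123 ]
 [0.5161 0.2794 0.123 ]]
rim 0.07 [[0.4259 0.1931 0.07  ]
 [0.4299 0.0421 0.07  ]]
rim 0.08 [[0.4252 0.1916 0.08  ]
 [0.4291 0.0417 0.08  ]]
rim 0.09 [[0.4244 0.1901 0.09  ]
 [0.4283 0.0414 0.09  ]]
cheek front tops 0.19 [[ 0.4884  0.4596  0.19  ]
 [ 0.5142 -0.445   0.19  ]]
cheek front tops 0.295 [[ 0.474   0.418   0.295 ]
 [ 0.4975 -0.4054  0.295 ]]
```

View pics/top0.png

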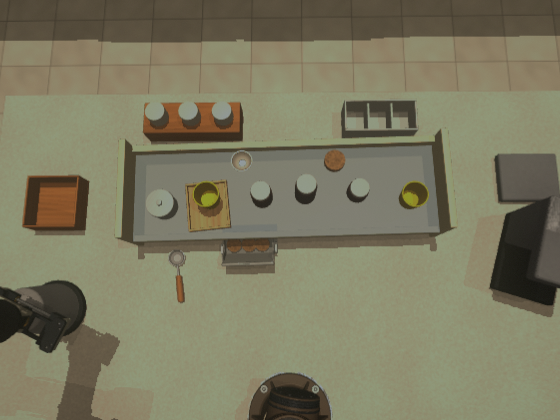

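```bash
python3 - <<'E'
from h import *
s=r.sense(); R=Rot.from_euler("xyz",s["eef_rot"],degrees=True).as_matrix(); print(R.round(3)); p=s["tool_pos"]
for n in("top","scene"): print(n,proj(cam(n),[p,p+R[:,0]*.178]).round(0))
E
```

```text
[[-0.     0.908 -0.419]
 [ 0.    -0.419 -0.908]
 [-1.    -0.    -0.   ]]
top [[  0. 320.]
 [ 46. 316.]]
scene [[351.  38.]
 [347.  87.]]
```

```bash
python3 - <<'E'
from h import *
a=cv2.imread("pics/scene0.png")[0:200,200:460]; cv2.imwrite("pics/s1.png",cv2.resize(a,None,fx=2.5,fy=2.5))
c=cam("top"); 
for z in (0,.1,.2): print(onz(c,[(57,308),(85,308),(57,335)],z).round(3))
c=cam("scene"); print(onz(c,[(362,143)],0))
E
```

```text
[[0.299 0.703 0.   ]
 [0.299 0.618 0.   ]
 [0.219 0.696 0.   ]]
[[0.301 0.651 0.1  ]
 [0.301 0.572 0.1  ]
 [0.227 0.644 0.1  ]]
[[0.303 0.599 0.2  ]
 [0.303 0.526 0.2  ]
 [0.235 0.593 0.2  ]]
[[3.31506030e-01 6.66833084e-01 1.11022302e-16]]
```

View pics/s1.png

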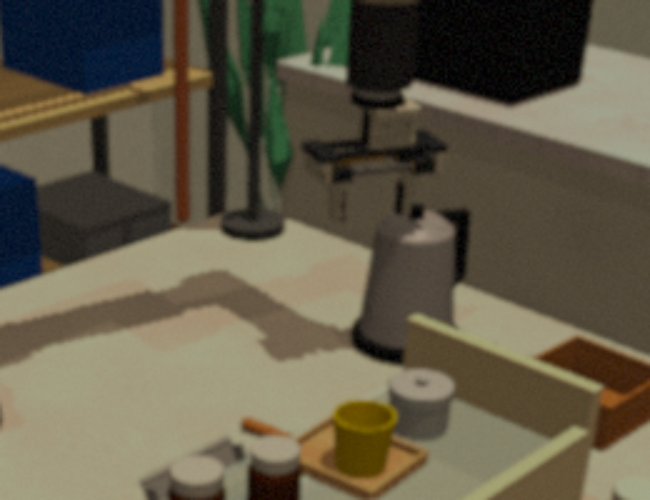

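Call:
servo_tool --moves '[[[0,0,0.06],0,0.087],[[0.02,-0.1,0.06],5,0.0],[[0.092,-0.5,0.06],26,0.0],[[0.092,-0.5,0.06],26,0.0],[[0.092,-0.5,0.06],26,0.0],[[0.092,-0.5,0.06],26,0.0],[[0.092,-0.5,0.06],26,0.0],[[0.092,-0.5,0.06],26,0.0],[[0.092,-0.5,0.06],26,0.0],[[0.092,-0.5,0.06],26,0.0],[[0.092,-0.5,0.06],26,0.0],[[0.092,-0.5,0.06],26,0.0]]'

```text
clock: 2.5
tool_pos: [0.3752, 0.1136, 0.4647]
eef_rot: [158.3, 90.0, 69.5]
force: [0.4, 0.3, -0.7]
opening: 0.0005
```

```bash
python3 - <<'E'
from h import *
c=cam("wrist"); im=r.read_camera("wrist"); cv2.imwrite("pics/w1.png",im[:,:,::-1]); print(c[2],c[3].round(2))
for k in("bin","tray","cup","jar_short"): print(k,[(round(m["p"],2),m["extent"]) for m in r.masks_of("wrist",k)])
np.savez("w1.npz",K=c[0],d=c[1],P=c[2],R=c[3])
E
```

```text
[0.45047152 0.11529789 0.44414265] [[ 0.02 -0.96 -0.28]
 [-1.   -0.02 -0.01]
 [ 0.    0.28 -0.96]]
bin [(0.76, [192.3, 48.6, 349.0, 136.1])]
tray [(0.61, [67.3, 3.6, 218.2, 23.9])]
cup []
jar_short []
```

View pics/w1.png

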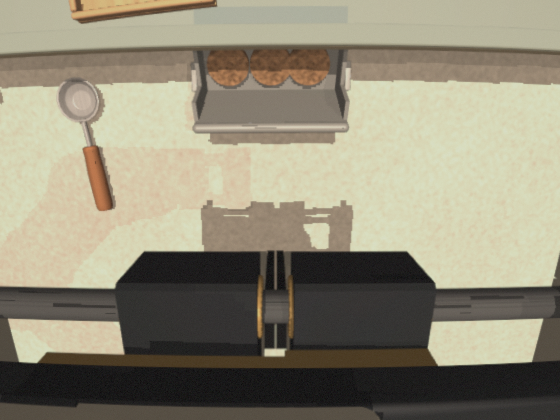

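```bash
python3 - <<'E'
from h import *
c=cam("wrist")
for z in(.08,.084,.088): print(z,onz(c,[(194,128),(348,126)],z).round(4))
print(onz(c,[(270,25),(270,48)],.105).round(4))
E
```

```text
0.08 [[0.4258 0.1936 0.08  ]
 [0.4309 0.0432 0.08  ]]
0.084 [[0.426  0.1927 0.084 ]
 [0.4311 0.044  0.084 ]]
0.088 [[0.4263 0.1918 0.088 ]
 [0.4314 0.0448 0.088 ]]
[[0.5157 0.1206 0.105 ]
 [0.497  0.1203 0.105 ]]
```

Call:
servo_tool --moves '[[[0,0.004,-0.06],0,0],[[0,0.004,-0.12],0,0],[[0,0.004,-0.18],0,0],[[0,0.004,-0.217],0,0],[[0,0.004,-0.217],0,0],[[0.02,0.004,-0.217],0,0],[[0.035,0.004,-0.217],0,0],[[0.042,0.004,-0.217],0,0],[[0.049,0.004,-0.217],0,0],[[0.056,0.004,-0.217],0,0],[[0.062,0.004,-0.217],0,0],[[0.065,0.004,-0.217],0,0]]'

```text
clock: 4.25
tool_pos: [0.4405, 0.1168, 0.2477]
eef_rot: [107.5, 90.0, 18.7]
force: [-1.6, 0.8, 2.0]
opening: 0.0005
```

Call:
servo_tool --moves '[[[0.003,0,0],0,0],[[0.006,0,0],0,0],[[0.008,0,0],0,0],[[0.008,0,0],0,0]]'

```text
clock: 4.75
tool_pos: [0.4484, 0.1168, 0.2477]
eef_rot: [107.3, 90.0, 18.5]
force: [-0.2, 0.5, 0.9]
opening: 0.0005
```

Call:
servo_tool --moves '[[[0.002,0,0],0,0],[[0.004,0,0],0,0]]'

```text
clock: 5.0
tool_pos: [0.45, 0.1163, 0.2471]
eef_rot: [-80.4, 89.7, -169.3]
force: [-22.6, 7.7, 14.4]
opening: 0.0007
```

```bash
python3 - <<'E'
from h import *
c=cam("wrist"); im=r.read_camera("wrist"); cv2.imwrite("pics/w2.png",im[:,:,::-1]); print(r.sense()["force"])
E
```

```text
[-17.72354901   5.60135639  11.3262112 ]
```

View pics/w2.png

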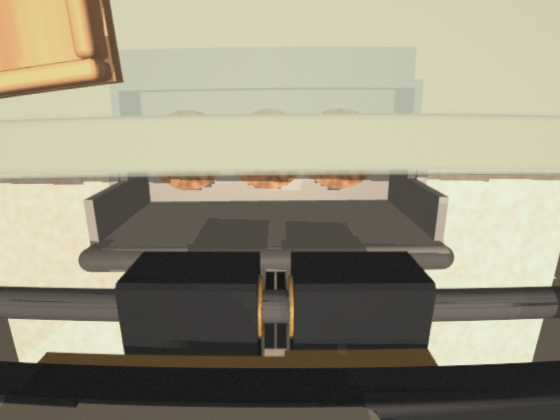

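Call:
servo_tool --moves '[[[-0.05,0,0],0,0],[[-0.06,0,0.05],0,0],[[-0.06,-0.04,0.11],0,0],[[-0.06,-0.1,0.17],0,0],[[-0.03,-0.16,0.22],0,0],[[0.0,-0.21,0.24],0,0],[[0.03,-0.26,0.24],0,0],[[0.07,-0.3,0.24],0,0],[[0.1,-0.316,0.24],0,0],[[0.13,-0.316,0.24],0,0],[[0.13,-0.316,0.24],0,0],[[0.13,-0.316,0.24],0,0]]'

```text
clock: 6.55
tool_pos: [0.5819, -0.1992, 0.4873]
eef_rot: [-90.0, 90.0, -178.8]
force: [0.8, -0.2, 1.1]
opening: 0.0002
```

```bash
python3 - <<'E'
from h import *
print(r.sense()["tool_pos"],r.sense()["force"])
c=cam("wrist"); im=r.read_camera("wrist"); cv2.imwrite("pics/w3.png",im[:,:,::-1])
for k in("jar_short","jar_tall"): print(k,[(round(m["p"],2),m["extent"]) for m in r.masks_of("wrist",k)])
print("pred cap", proj(c,[[.632,-.198,.17]]))
t=r.read_camera("top"); cv2.imwrite("pics/t2.png",cv2.resize(t[200:290,150:330,::-1],None,fx=4,fy=4,interpolation=cv2.INTER_CUBIC))
print("shut rim in crop", ((proj(cam("top"),[[.460,.191,.092],[.464,.042,.092]])-[150,200])*4).round(0))
for n in("top","scene"):
    r.read_camera(n); print(n,[(round(m["p"],2),m["extent"]) for m in r.masks_of(n,"bin")])
E
```

```text
[ 0.58190108 -0.19919261  0.48729766] [ 0.78943599 -0.21870828  1.10315766]
jar_short [(0.66, [237.8, 100.1, 306.7, 169.4])]
jar_tall [(0.56, [5.5, 104.2, 150.7, 183.9])]
pred cap [[274.63932441 135.92295999]]
shut rim in crop [[288. 206.]
 [495. 200.]]
top [(0.84, [220.8, 237.9, 251.5, 255.8])]
scene [(0.4, [265.4, 177.8, 299.8, 194.4])]
```

View pics/w3.png

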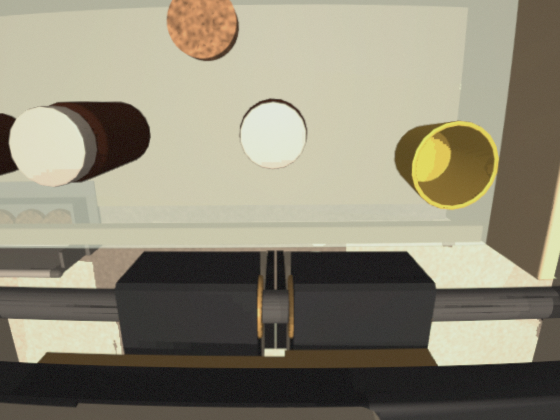

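View pics/t2.png

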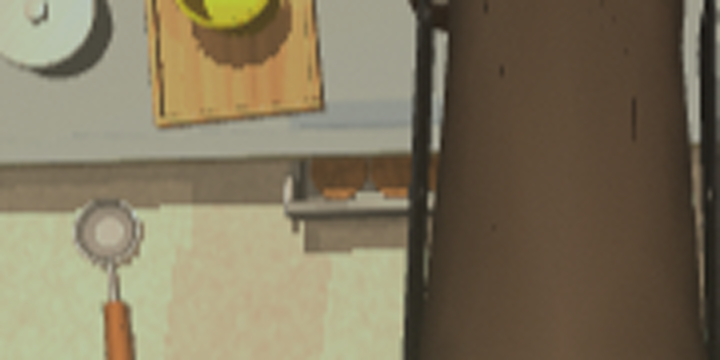

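Call:
servo_tool --moves '[[[0.03,0.002,0],0,0],[[0.05,0.002,-0.02],0,0],[[0.05,0.002,-0.06],0,0],[[0.05,0.002,-0.1],0,0],[[0.05,0.002,-0.119],0,0],[[0.05,0.002,-0.119],0,0],[[0.05,0.002,-0.119],0,0],[[0.05,0.002,-0.119],0,0]]'

```text
clock: 7.95
tool_pos: [0.6324, -0.1973, 0.3702]
eef_rot: [81.1, 89.9, -7.7]
force: [0.7, -0.6, 0.2]
opening: 0.0004
```

```bash
python3 - <<'E'
from h import *
s=r.sense(); print(s["tool_pos"],s["eef_rot"])
r.read_camera("wrist"); c=cam("wrist")
m=r.masks_of("wrist","jar_short"); print([(round(a["p"],2),a["extent"]) for a in m])
p=s["tool_pos"]; print("cap under tip", proj(c,[[p[0],p[1],.17]]), proj(c,[[p[0],p[1]+.027,.17],[p[0],p[1]-.027,.17],[p[0]+.027,p[1],.17]]))
im=r.read_camera("wrist"); cv2.imwrite("pics/w4.png",im[:,:,::-1])
E
```

```text
[ 0.63240866 -0.19730347  0.37023393] [81.13735667 89.86367993 -7.65100424]
[(0.88, [222.9, 173.3, 323.1, 253.8])]
cap under tip [[274.86279176 252.1850947 ]] [[223.79864069 251.17081841]
 [325.82718764 253.08209121]
 [275.95395158 202.83734474]]
```

View pics/w4.png

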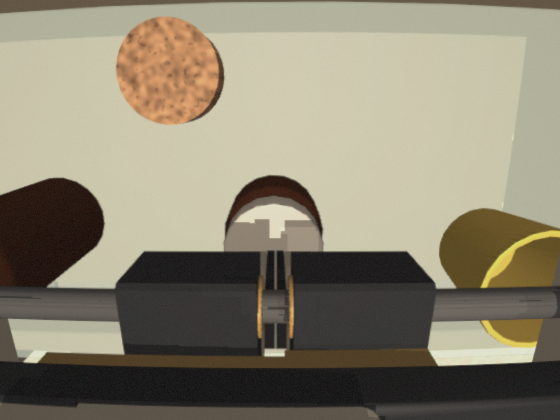

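Call:
servo_tool --moves '[[[0.003,0,-0.001],0,0],[[0.003,0,-0.001],0,0],[[0.003,0,-0.001],0,0],[[0.003,0,-0.001],0,0],[[0.003,0,-0.001],0,0],[[0.003,0,-0.001],0,0],[[0.003,0,-0.001],0,0],[[0.003,0,-0.001],0,0],[[0.003,0,-0.001],0,0],[[0.003,0,-0.001],0,0],[[0.003,0,-0.001],0,0],[[0.003,0,-0.001],0,0]]'

```text
clock: 9.6
tool_pos: [0.6351, -0.1973, 0.3677]
eef_rot: [-51.3, 90.0, -140.1]
force: [-0.6, 0.9, -0.6]
opening: 0.0005
```

Call:
servo_tool --moves '[[[0,0,0],0,0],[[0,0,0],0,0],[[0,0,0],0,0],[[0,0,0],0,0],[[0,0,0],0,0],[[0,0,0],0,0],[[0,0,0],0,0],[[0,0,0],0,0],[[0,0,0],0,0],[[0,0,0],0,0],[[0,0,0],0,0],[[0,0,0],0,0]]'

```text
clock: 11.1
tool_pos: [0.6351, -0.1973, 0.3677]
eef_rot: [-43.0, 90.0, -131.8]
force: [0.0, -0.8, 0.3]
opening: 0.0003
```

Call:
servo_tool --moves '[[[0,0,0.06],0,0],[[-0.02,0,0.12],0,0],[[-0.07,0.03,0.14],0,0],[[-0.12,0.07,0.14],0,0],[[-0.15,0.12,0.14],0,0],[[-0.15,0.18,0.14],0,0],[[-0.15,0.24,0.14],0,0],[[-0.15,0.3,0.14],0,0],[[-0.13,0.36,0.14],0,0],[[-0.09,0.4,0.13],0,0],[[-0.065,0.422,0.13],0,0],[[-0.065,0.422,0.13],0,0]]'

```text
clock: 12.6
tool_pos: [0.5714, 0.2265, 0.4958]
eef_rot: [-52.9, 89.8, -141.6]
force: [-0.6, -0.7, -1.4]
opening: 0.0006
```

Call:
servo_tool --moves '[[[0,0,0],0,0],[[0,0,0],0,0]]'

```text
clock: 12.85
tool_pos: [0.5696, 0.2239, 0.4984]
eef_rot: [125.2, 89.9, 36.4]
force: [0.4, -1.2, -0.3]
opening: 0.0005
```

```bash
python3 - <<'E'
from h import *
s=r.sense(); print(s["tool_pos"],s["eef_rot"])
im=r.read_camera("wrist"); c=cam("wrist"); cv2.imwrite("pics/w5.png",im[:,:,::-1])
for m in r.masks_of("wrist","cup"):
    print(round(m["p"],2),m["extent"])
print("pred rim", [proj(c,[[x+.037*np.cos(a),y+.037*np.sin(a),.181] for a in (0,np.pi/2,np.pi,-np.pi/2)]).round(1).tolist() for x,y in((.611,.225),)])
r.read_camera("top"); print([(round(a["p"],2),a["extent"]) for a in r.masks_of("top","bin")])
print("shut rim px",proj(cam("top"),[[.460,.191,.092],[.464,.042,.092]]).round(1))
cv2.imwrite("pics/t3.png",cv2.resize(r.read_camera("top")[200:290,150:330,::-1],None,fx=4,fy=4,interpolation=cv2.INTER_CUBIC))
E
```

```text
[0.56955172 0.22394651 0.49840727] [125.18147361  89.93898799  36.35944178]
0.93 [226.8, 100.3, 319.1, 188.6]
pred rim [[[275.8, 99.9], [228.9, 146.5], [273.9, 192.0], [320.7, 148.4]]]
[(0.87, [221.1, 236.7, 273.3, 254.4]), (0.48, [401.2, 181.5, 428.5, 209.2])]
shut rim px [[222.  251.5]
 [273.8 250.1]]
```

View pics/w5.png

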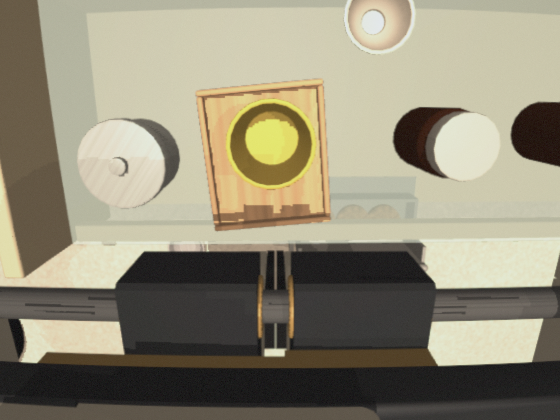

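Call:
servo_tool --moves '[[[0.03,0.003,0],0,0],[[0.044,0.003,-0.02],0,0],[[0.044,0.003,-0.06],0,0],[[0.044,0.003,-0.1],0,0],[[0.044,0.003,-0.119],0,0],[[0.044,0.003,-0.119],0,0],[[0.044,0.003,-0.119],0,0],[[0.044,0.003,-0.119],0,0]]'

```text
clock: 14.1
tool_pos: [0.6143, 0.2278, 0.38]
eef_rot: [120.8, 89.9, 32.0]
force: [-1.3, -1.1, -0.3]
opening: 0.0004
```

```bash
python3 - <<'E'
from h import *
s=r.sense(); p=s["tool_pos"]; print(p)
im=r.read_camera("wrist"); c=cam("wrist"); cv2.imwrite("pics/w6.png",im[:,:,::-1])
print([(round(a["p"],2),a["extent"]) for a in r.masks_of("wrist","cup")])
print("rim far,left,right if centred",proj(c,[[p[0]+.037,p[1],.181],[p[0],p[1]+.037,.181],[p[0],p[1]-.037,.181]]).round(1))
E
```

```text
[0.61430617 0.22784623 0.3799674 ]
[(0.92, [206.1, 179.0, 345.8, 285.3])]
rim far,left,right if centred [[276.8 183.9]
 [204.9 251.5]
 [345.4 254.2]]
```

View pics/w6.png

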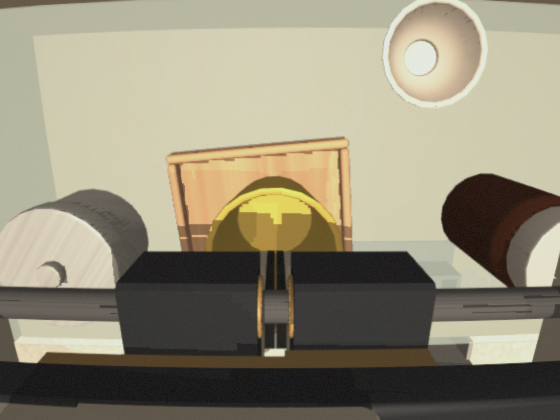

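View pics/t3.png

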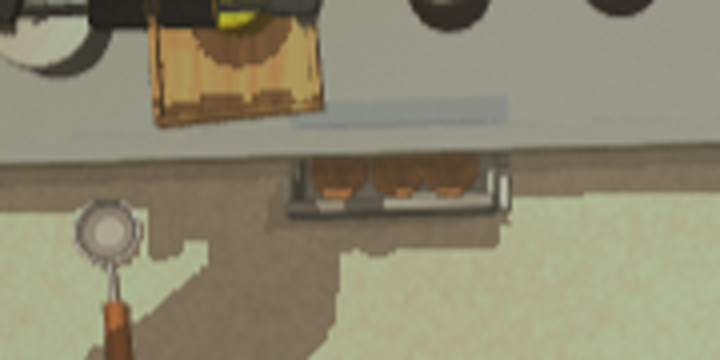

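```bash
python3 - <<'E'
from h import *
im=cv2.imread("pics/t3.png"); g=cv2.cvtColor(im,cv2.COLOR_BGR2GRAY)[::4,::4].astype(int)
for u in (80,90,100,110,118): print(150+u, g[35:60,u])  # rows 235..
c=cam("top")
w=np.load("w1.npz"); 
# w2 rim: camera pose relative to tool from w1 pose, tool moved
R=w["R"]; P=w["P"]+np.array([.450,.1163,.2471])-np.array([.3752,.1136,.4647])
c2=(w["K"],w["d"],P,R)
print("w2 rim at z.092",onz(c2,[(90,259),(445,257)],.092).round(4),"shelf edge lower/upper",onz(c2,[(270,172),(270,116)],.105).round(4))
print("w1 edges",onz((w["K"],w["d"],w["P"],R),[(270,48),(270,25)],.105).round(4))
E
```

```text
230 [148 149 153 130  87  67  65  65  69  74  76  76  76  80  84 109 134 121
  89  65  79  97 107 115 114]
240 [148 149 151 128  84  68  71  71  74  77  76  71  76  92  91  86  88  83
  68  67  84  95 102 109 112]
250 [148 150 141 107  76  68  68  68  70  70  71  67  94 114 112 140 152 109
  66  73  92 102 110 112 111]
260 [149 153 134  93  73  73  72  73  75  76  76  74  95 102 106 139 142 101
  69  80  98 105 111 113 113]
268 [150 153 130  86  71  73  76  79  79  77  74  76  80 104 135 143 122  86
  70  83 102 111 113 111 110]
w2 rim at z.092 [[0.4637 0.1918 0.092 ]
 [0.4676 0.0479 0.092 ]] shelf edge lower/upper [[0.503  0.1191 0.105 ]
 [0.5214 0.1195 0.105 ]]
w1 edges [[0.4973 0.1204 0.105 ]
 [0.5159 0.1208 0.105 ]]
```

Call:
servo_tool --moves '[[[-0.001,0,-0.001],0,0],[[-0.001,0,-0.001],0,0],[[-0.001,0,-0.001],0,0],[[-0.001,0,-0.001],0,0],[[-0.001,0,-0.001],0,0],[[-0.001,0,-0.001],0,0],[[-0.001,0,-0.001],0,0],[[-0.001,0,-0.001],0,0],[[-0.001,0,-0.001],0,0],[[-0.001,0,-0.001],0,0],[[-0.001,0,-0.001],0,0],[[-0.001,0,-0.001],0,0]]'

```text
clock: 15.7
tool_pos: [0.6131, 0.2277, 0.3777]
eef_rot: [76.1, 90.0, -12.7]
force: [1.1, 0.1, 0.2]
opening: 0.0003
```

Call:
servo_tool --moves '[[[0,0,0],0,0],[[0,0,0],0,0],[[0,0,0],0,0],[[0,0,0],0,0],[[0,0,0],0,0],[[0,0,0],0,0],[[0,0,0],0,0],[[0,0,0],0,0],[[0,0,0],0,0],[[0,0,0],0,0],[[0,0,0],0,0],[[0,0,0],0,0]]'

```text
clock: 17.2
tool_pos: [0.6131, 0.2277, 0.3777]
eef_rot: [102.8, 90.0, 14.0]
force: [0.7, 0.1, -0.7]
opening: 0.0006
```

Call:
servo_tool --moves '[[[0,0,0.06],0,0],[[-0.02,0,0.12],0,0],[[-0.07,-0.02,0.13],0,0],[[-0.12,-0.05,0.13],0,0],[[-0.16,-0.08,0.13],0,0],[[-0.19,-0.11,0.13],0,0],[[-0.19,-0.11,0.13],0,0],[[-0.19,-0.11,0.13],0,0]]'

```text
clock: 18.2
tool_pos: [0.4232, 0.1177, 0.5081]
eef_rot: [126.7, 89.9, 37.9]
force: [0.3, 0.1, -0.1]
opening: 0.0004
```

```bash
python3 - <<'E'
from h import *
s=r.sense(); print(s["tool_pos"],s["force"])
im=r.read_camera("wrist"); c=cam("wrist")
cv2.imwrite("pics/w7.png",im[:,:,::-1])
print("pred shut rim ends, and edge 35mm ahead",proj(c,[[.460,.193,.092],[.464,.043,.092],[.495,.193,.105],[.499,.043,.105]]).round(1))
m=r.masks_of("wrist","bin"); print([(round(a["p"],2),a["extent"]) for a in m])
E
```

```text
[0.4231533  0.11772384 0.50813922] [ 0.29179921  0.14607889 -0.08077565]
pred shut rim ends, and edge 35mm ahead [[205.6 140. ]
 [345.9 139.1]
 [202.3 106.4]
 [350.6 105.5]]
[(0.97, [203.0, 104.0, 343.6, 145.0])]
```

```bash
python3 -c "
from plant import r
print(r.close_job())"
```

```text
the job is handed in; nothing more can be done
None
```

I pushed the bin shut, pointed at the shortest jar, then at the cup on the tray, and handed the job in at about 18 s of the 58 s allowed.

- **Bin:** I pushed the rim with closed fingertips until it met the hard stop, with 23 N of resistance against the push. In the last wrist-camera check, the rim was within about 1 mm of its shut position. Two rougher checks, one from the top camera and one from an earlier wrist picture, put it 2–3 mm further out. I trusted the last check and the hard stop.
- **Shortest jar:** I held still for about 2.9 s, about 2 cm above the middle of the cap. A close look just before had shown the fingertips about 3 mm off in x, and I corrected that.
- **Cup on the tray:** I held still for about 2.9 s, about 2 cm above the mouth and within a few millimetres of its middle.

Between the two pointings the fingertips went round the front of the shelf, well above all the other things. The only contact force I saw was from the push on the bin. The arm ended clear of everything, with no force on the tool. I could not view the last wrist picture because the viewing limit was reached, so that check relies on the network's outline of the bin alone.

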